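Turn the table mirror over to its magnifying side

ROBOT

A 7-joint arm with a two-finger parallel gripper is mounted at the origin on the work surface. World frame = base frame: x ahead of the robot, y to its left, z up, the work surface at z = 0. Lengths are in m, angles in rad, forces in N, time in s.
With the tool pointing down it reaches from about 0.4 to 0.875 m from the base axis. Payload 4.4 kg.
Tool frame: the origin (TCP) lies on the mounting face of the last link; the fingertips stand 173 mm ahead of it and the grasp point (between the pads) lies 155 mm ahead of it (ctrl.tip_reach is the distance from the TCP to the fingertips, in m); z points along the fingers, y is the line along which they close (so a half turn about z gives the same grasp; the last joint's range is limited). The gripper opens to 85 mm and grips with 20 to 120 N. Pads are 22 mm wide; open, the fingers measure 114 mm over their backs; the gripper's body (76 mm by 85 mm) begins 54 mm behind the grasp point. The pads swing forward as they close: fully open they stand 13 mm farther back than shut.
Start: joints at [1.284, 0.628, 0.038, 1.517, -0.027, 0.996, -0.02], TCP at [0.142, -0.634, 0.405] pointing down, gripper open.
Joint ranges: [-3.06, 3.06], [-0.37, 2.12], [-1.25, 1.32], [0.18, 2.47], [-1.1, 4.24], [0.23, 1.98], [-2.94, 2.94]. Speed limits (rad/s): [2.57, 2.57, 3.14, 3.14, 3.14, 3.14, 3.14].

INTERFACE

Orientations are given as [roll, pitch, yaw] about the fixed x, y, z axes, in that order (R = Rz(yaw) Ry(pitch) Rx(roll)).
In Python, from rig import ctrl gives the robot as it stands.
- The arm moves only by the shell command python3 -m handwheel 'ROWS' [FORCE]. ROWS is JSON, one flat list of numbers, 7 for each row, row after row: the turn, a rotation vector about the world's x, y, z in degrees, then the shift along the world's x, y, z in cm, then the opening, from 0 (shut) to 1 (fully open). In form: [rx, ry, rz, tx, ty, tz, grip, rx, ry, rz, tx, ty, tz, grip, ...]. A call has 1 to 20 rows; each row is the pose to reach, as a shift and turn from the pose commanded when the call began; what a row does not reach only later rows make up. A row lasts 1/10 s, in which the tool goes at most 50 mm and 8.59 degrees, less where a joint would pass 70% of its speed; a pose out of reach is approached as far as the arm can. A call with a gripper value outside its range is refused whole. The fingers move at their own pace and stop on an object; FORCE is the grip in N (left out, the last holds). Time passes only in rows, so rows that repeat a pose let the fingers close. It gives the time, the measured TCP pose, the force, the opening and the grip force at its end, in the units of the state.
- ctrl.read_state(): the state, without advancing time (a new reading comes with each control period).
- ctrl.camera(name): name is "side" or "top"; returns the picture (420x560x3 uint8, red, green, blue); there is no depth.
- ctrl.camera_info(name): a dict with "fx", "fy", "cx", "cy" (pixels), "distortion" ([k1, k2, p1, p2, k3] as OpenCV has them; the pictures are not rectified), "R" (3x3) and "t" (3): a world point X has camera coordinates R X + t. Camera axes: x right, y down, z forward; pixel columns grow to the right and rows downward; lengths in m; the calibration is good to about 2 mm. A picture is of the moment at which its call begins. camera_info takes no time and is no camera call.
- ctrl.close_job(): hands the job in; it is judged then, once.
The state is a dict: "t": time; "joint_positions": joint angles; "joint_vel": joint speeds; "joint_efforts": joint torques, N m; "eef_pos": TCP position; "tcp_rot": TCP orientation; "ft_force": force on the tool from outside, world axes, zero at the start; "ft_torque": the same for the moment, N m; "finger_gap": opening from 0.0 (shut) to 1.0 (fully open); "grasp_force": force on a finger pad.
Only numpy, scipy, OpenCV 4.12 (cv2) and the standard library are available. Lean on these libraries where they do the work, as an engineer would, in place of code of your own. Each camera call takes 0.05 s, during which the arm holds its last target. There are 200 camera calls.

TASK

Turn the round table mirror over on its pivots, so that its magnifying side, which now faces away from the robot, looks towards the robot, and leave it standing upright in its stand. Do it only by pushing on the mirror with the fingertips or the outside of the fingers: do not pinch the mirror between the fingers, do not lift, tip or shift its stand, and leave everything else on the shelf where it is.

Things in the scene. Friction and masses are not known exactly. Their poses are not given: they have to be found in the camera images.
- stand: Loose aluminium mirror stand, 0.8 to 1.2 kg: round base 148 mm across, stem, and a half-round U yoke of 9 mm bar (radius 101 mm about the pivot, lowest point 84 mm up) in its y-z plane, open at the top. Origin: centre of the underside, at z = 0. x points away from the robot (within 0.35 rad of straight ahead), y left along the pivot axis, z up. It slides or tips if pushed hard
- stand_front (a point): Point on the front edge of the stand's base, 74 mm from its centre towards the robot, 5 mm up
- pivot (a point): Point on the stand: centre of the mirror and middle of the pivot axis (which runs along the stand's y), 185 mm above the shelf; the mirror turns about it
- mirror (a joint): Mirror angle, rad. 0: upright, plain side to the robot (starts leaning up to 0.5 either way). Grows as the top edge is pushed away from the robot: 1.57 flat, plain side up; 3.14 upright, magnifying side to the robot. The other way it falls to -3.14, the same place. No stop within 6.28 either way; balanced, and stiff pivots (0.07 N m, about 1 N at the rim) hold it where it is left
- rim_top (a point): Point on the mirror's outer edge, mid-thickness, 88 mm from the pivot: the top of the rim at joint 0, the bottom of the rim at joint 3.14
- plain_side: The half of the round mirror (176 mm across, 16 mm thick in all, steel rim that drags on a fingertip sliding along it) with the plain glass, a flat pane nearly as wide as the mirror. Origin at the pivot centre, mid-thickness; the face lies 8 mm from it towards its -x. At joint 0 its axes are the stand's; it turns with the mirror
- magnifying_side: The other half, with a smaller round magnifying glass, 114 mm across, set in a broad white ring. Same origin and axes as plain_side; its face lies 8 mm from the origin in its +x direction
- bottle: Brown glass bottle with a closed cap, 54 mm across, 150 mm tall, standing to one side of the mirror, 180 to 210 mm from its centre; origin at its underside. Leave alone
- jar: Squat glass jar with a lid, 58 mm across, 55 mm tall, on the other side of the mirror, 180 to 210 mm from its centre (bottle and jar may change places); origin at its underside. Leave alone
- bowl: Small steel bowl of hair clips, 104 mm across, 40 mm tall, behind the mirror; origin at its underside. Leave alone
- comb: Brown comb lying flat in front of the mirror, 172 mm by 35 mm, 5 mm thick; origin at the middle of its underside, x along its length. Leave alone
- brush: Wooden hairbrush lying on the left, bristles up, 220 mm long, 30 mm high; origin at its underside near the middle, x along its length towards the head. Leave alone
- tin: Flat round metal tin of hair wax, 70 mm across, 25 mm high, lying on the right; origin at its underside. Leave alone

How it is judged:
At the end, for the whole second after the job is handed in: The mirror stands upright within 0.15 rad (about 8.5 degrees) with the magnifying side to the robot (joint 3.14 or -3.14), at rest; the stand is upright on the shelf, within 30 mm of where it stood, the front point of its base within 35 mm ((value of joint mirror between 2.99 and 3.29 rad or value of joint mirror between -3.29 and -2.99 rad) and velocity of joint mirror between -0.1 and 0.1 rad/s and angle between stand's own z axis and vertical below 0.05 rad and height (world z) of stand below 0.005 m and linear speed of stand below 0.02 m/s and distance of stand from where it was at the start of the episode below 0.03 m and distance of stand_front from where it was at the start of the episode below 0.035 m); the robot touches nothing.
It fails at once if the mirror is pinched: the fingers press on both its sides at once, each with more than 2 N (contact force between the fingers and plain_side above 2 N and contact force between the fingers and magnifying_side above 2 N).
It fails at once if the stand is lifted more than 12 mm off the shelf (height (world z) of stand above 0.012 m).
It fails at once if the stand tips by more than 0.2 rad (angle between stand's own z axis and vertical above 0.2 rad).
It fails at once if the bottle, jar, bowl, comb, brush or tin is moved by more than 25 mm (distance of any of bottle, jar, bowl, comb, brush, tin from where it was at the start of the episode above 0.025 m).
It fails at once if the bottle or the jar is tipped over (angle between any of bottle, jar's own z axis and vertical above 0.4 rad).
It also fails if it takes over 61 s, if anything falls off the work surface, if the arm or the gripper's body presses on something with over 40 N, if the wrist force passes 120 N, or if a joint passes its speed limit or range.

## Working session

There is one attempt and no reset: what is moved stays moved. The work goes in short steps, Python scripts to look and compute and a shell command to move; the robot and the scene stay as the last step left them, time stands still between calls to the robot, and variables do not carry over. Pictures are saved under pics/ and viewed, at most 10 in all, crops included, and the job is handed in when it is done.

```bash
ls; mkdir -p pics
python3 - <<'E'
from rig import ctrl
import cv2
for n in("side","top"):
    cv2.imwrite(f"pics/{n}0.png",ctrl.camera(n)[:,:,::-1])
    i=ctrl.camera_info(n);print(n,i)
s=ctrl.read_state();print(s)
E
```

```text
pics
side {'fx': 424.051265401074, 'fy': 424.051265401074, 'cx': 280.1864546740133, 'cy': 209.14110927144208, 'distortion': array([-0.10863516,  0.        ,  0.        ,  0.        ,  0.        ]), 'R': array([[-0.71857038, -0.69515811, -0.02029286],
       [-0.40420523,  0.44120748, -0.80122038],
       [ 0.56592821, -0.56753076, -0.59802517]]), 't': array([0.40462605, 0.36779338, 1.01553149])}
top {'fx': 389.0938739396384, 'fy': 389.0938739396384, 'cx': 283.86471587354623, 'cy': 211.303228143472, 'distortion': array([-0.02778759,  0.        ,  0.        ,  0.        ,  0.        ]), 'R': array([[-0.01337803, -0.99960116, -0.02487063],
       [-0.99668265,  0.01532766, -0.07992965],
       [ 0.08027898,  0.02371883, -0.99649019]]), 't': array([0.02778049, 0.59358271, 1.42823282])}
{'t': 0.1, 'joint_positions': array([ 1.28415938,  0.62922531,  0.03845907,  1.51830164, -0.02698783,
        0.99628999, -0.02000025]), 'joint_vel': array([ 0.00098839, -0.00156285,  0.00130137, -0.002062  , -0.00112971,
        0.00033094,  0.00043548]), 'joint_efforts': array([ 3.56835735e-03, -5.64532077e+01,  1.23053055e+00, -1.93975621e+01,
        1.12694304e-02,  5.36766514e-03,  2.50295903e-05]), 'eef_pos': array([ 0.14234295, -0.63393919,  0.40388865]), 'tcp_rot': array([-3.13988708e+00,  3.49975772e-05,  2.20831006e-01]), 'ft_force': array([-0.38553616, -0.15889911,  0.36068193]), 'ft_torque': array([ 0.04031732, -0.01443645, -0.05066889]), 'grasp_force': 0.0, 'finger_gap': 0.9957335612047438}
```

View pics/side0.png

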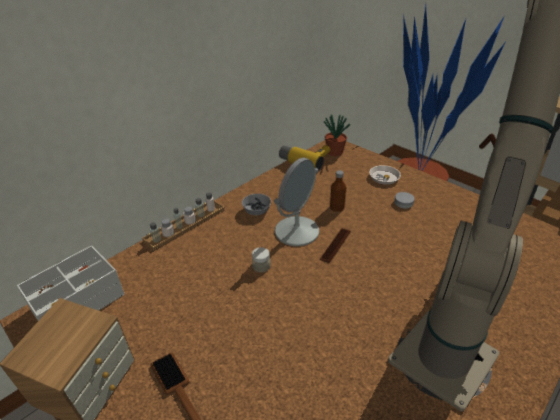

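View pics/top0.png

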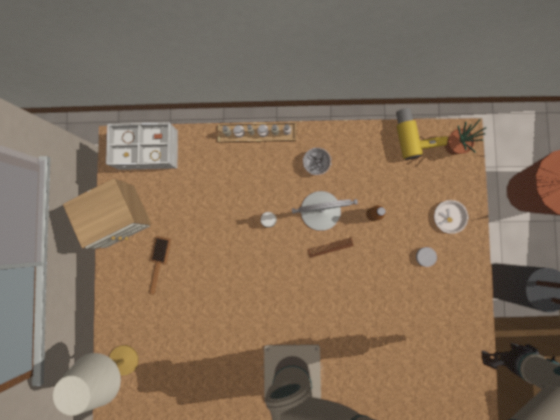

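The side view shows the mirror at about (297,187), its base at (297,232), the bottle on the right at (338,192), the jar on the left at (260,260) and the comb in front. In the top view the base is at (321,211), the mirror's edge runs from (290,211) to (355,203), and the bowl is behind at (316,162). Next I'll zoom in on the mirror.

```bash
cat > h.py <<'E'
import numpy as np,cv2
from rig import ctrl
def ray(n,p):
    i=ctrl.camera_info(n);K=np.array([[i['fx'],0,i['cx']],[0,i['fy'],i['cy']],[0,0,1]])
    u=cv2.undistortPoints(np.array([[p]],float),K,i['distortion'])[0,0]
    return -i['R'].T@i['t'], i['R'].T@np.array([u[0],u[1],1])
def onz(n,p,z):
    c,d=ray(n,p);return c+d*(z-c[2])/d[2]
def proj(n,X):
    i=ctrl.camera_info(n);K=np.array([[i['fx'],0,i['cx']],[0,i['fy'],i['cy']],[0,0,1]])
    return cv2.projectPoints(np.array(X,float).reshape(-1,1,3),cv2.Rodrigues(i['R'])[0],i['t'],K,i['distortion'])[0][:,0]
E
python3 - <<'E'
from h import *
a=cv2.imread('pics/side0.png')[140:250,240:360]; b=cv2.imread('pics/top0.png')[145:255,260:390]
a=cv2.resize(a,None,fx=3.2,fy=5,interpolation=2);a=cv2.resize(cv2.imread('pics/side0.png')[140:250,240:320],None,fx=5,fy=5,interpolation=2)
b=cv2.resize(cv2.imread('pics/top0.png')[175:255,285:365],None,fx=5,fy=5,interpolation=2)
b=cv2.copyMakeBorder(b,0,150,0,0,0)
cv2.imwrite('pics/z.png',np.hstack([a,b]))
for nm,p,z in[('base',(321,211),.01),('bottle',(378,212),.14),('jar',(268,219),.055),('bowl',(316,162),.03),('ml',(290,211),.185),('mr',(355,203),.185),('comb',(331,247),.005)]:
  print(nm,onz('top',p,z).round(3))
for nm,p,z in[('base',(297,232),.01),('jar',(261,253),.055)]: print(nm,onz('side',p,z).round(3))
E
```

```text
base [ 0.594 -0.12   0.01 ]
bottle [ 0.577 -0.305  0.14 ]
jar [0.564 0.077 0.055]
bowl [ 0.777 -0.104  0.03 ]
ml [ 0.582 -0.005  0.185]
mr [ 0.605 -0.221  0.185]
comb [ 0.459 -0.155  0.005]
base [ 0.588 -0.106  0.01 ]
jar [0.565 0.079 0.055]
```

View pics/z.png

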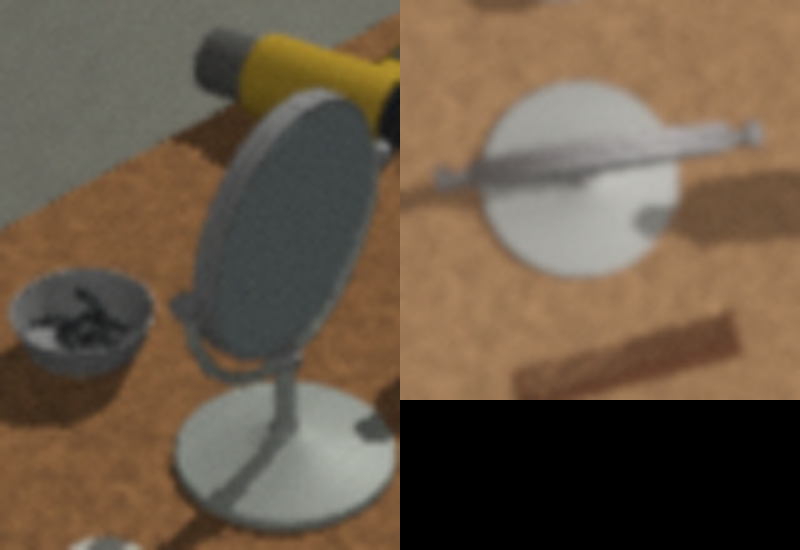

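The zoom shows the mirror nearly upright. In the side crop its rim spans roughly (318,92) to (265,360) and its knobs are at (183,305) and (383,150). In the top crop the knobs are at (450,178) and (750,133) and the base centre is at (581,178).

Run:
```python
from h import *
L=onz('top',(295.3,210.6),.185);R=onz('top',(354.7,201.8),.185);print(L,R,np.linalg.norm(L-R))
B=onz('top',(321.2,210.6),.008);print('base',B)
for p in((183,305),(383,150)):print('knob side',onz('side',(240+p[0]/5,140+p[1]/5),.185))
y=(L-R)/np.linalg.norm(L-R);x=np.array([y[1],-y[0],0]);P=np.array([*B[:2],.185]);print('yaw',np.arctan2(y[1],y[0])-np.pi/2,'x axis',x, 'knobmid',(L+R)/2)
# ellipse fit -> tangent parallel to pivot axis
pts=np.array([(205,215),(235,150),(262,118),(318,92),(350,97),(378,150),(375,190),(350,265),(310,340),(265,358),(215,340),(193,290)],np.float32)/5+[240,140]
k=proj('side',[L,R]);d=(k[1]-k[0])/np.linalg.norm(k[1]-k[0]);n=np.array([-d[1],d[0]])
s=cv2.ellipse2Poly((0,0),(1,1),0,0,360,1)
(c,ax,an)=cv2.fitEllipse(pts.astype(np.float32));t=np.linspace(0,6.283,721);a=np.radians(an)
E=np.c_[c[0]+ax[0]/2*np.cos(t)*np.cos(a)-ax[1]/2*np.sin(t)*np.sin(a),c[1]+ax[0]/2*np.cos(t)*np.sin(a)+ax[1]/2*np.sin(t)*np.cos(a)]
for q in(E[np.argmin(E@n)],E[np.argmax(E@n)]):
  o,r=ray('side',q);X=o+r*(y@(P-o))/(y@r);v=X-P;print(q,X,'rel x,z',x@v,v[2],np.hypot(x@v,v[2]))
```

```text
[ 0.58271503 -0.02254229  0.185     ] [ 0.60892543 -0.21967675  0.185     ] 0.1988692588409498
base [ 0.59571262 -0.12106588  0.008     ]
knob side [ 0.58653935 -0.01448197  0.185     ]
knob side [ 0.61170796 -0.22635293  0.185     ]
yaw 0.13218169098309684 x axis [0.99127671 0.13179711 0.        ] knobmid [ 0.59582023 -0.12110952  0.185     ]
[294.35685617 161.81661516] [ 0.61152504 -0.11896351  0.26248448] rel x,z 0.015951561582547975 0.07748447921979579 0.07910939790495682
[299.89037863 208.35607035] [ 0.59018866 -0.12180033  0.09737141] rel x,z -0.005572573567986322 -0.08762859226807268 0.08780560209380006
```

```bash
python3 -m handwheel '[0,0,0,0,0,2,0, 0,0,0,0,0,6,0, 0,0,0,2,4,10,0, 0,0,0,4,8,13,0, 0,0,0,6,12,13,0, 0,0,0,8,16,13,0, 0,0,0,10,20,13,0, 0,0,0,12,24,13,0, 0,0,0,14,28,13,0, 0,0,0,16,32,13,0, 0,0,0,18,36,13,0, 0,0,0,20,40,13,0, 0,0,-3,22,44,13,0, 0,0,-6,24,48,13,0, 0,0,-6,26,52,13,0, 0,0,-6,26,52,13,0]'
```

```text
t: 1.7
eef_pos: [0.4043, -0.1087, 0.5348]
tcp_rot: [-3.139, -0.002, 0.127]
ft_force: [-0.1, 0.0, 0.4]
finger_gap: 0.0
grasp_force: 0.0
```

```bash
python3 -m handwheel '[0,0,0,3,-0.5,0,0, 0,0,0,6,-1,0,0, 0,0,0,9,-1.4,0,0, 0,0,0,12,-1.7,0,0, 0,0,0,14.2,-1.9,-3,0, 0,0,0,14.2,-1.9,-6,0, 0,0,0,14.2,-1.9,-8.5,0, 0,0,0,14.2,-1.9,-10.2,0, 0,0,0,15.5,-1.7,-10.2,0, 0,0,0,17,-1.5,-10.2,0, 0,0,0,18.3,-1.35,-10.2,0, 0,0,0,19.2,-1.2,-10.3,0, 0,0,0,20.1,-1.1,-10.5,0, 0,0,0,21,-1,-10.7,0, 0,0,0,21.9,-0.85,-11.2,0, 0,0,0,22.8,-0.7,-11.9,0, 0,0,0,23.6,-0.6,-12.7,0, 0,0,0,24.3,-0.5,-13.6,0, 0,0,0,24.3,-0.5,-13.6,0]'
python3 - <<'E'
from h import *
a=ctrl.camera('side')[110:260,220:370];b=ctrl.camera('top')[150:300,240:390]
cv2.imwrite('pics/a1.png',cv2.resize(np.hstack([a,b])[:,:,::-1],(800,400),interpolation=2))
E
```

```text
t: 3.6
eef_pos: [0.6458, -0.1187, 0.3966]
tcp_rot: [-3.14, 0.002, 0.117]
ft_force: [-1.5, 0.0, -0.9]
finger_gap: 0.002
grasp_force: 0.0
```

View pics/a1.png

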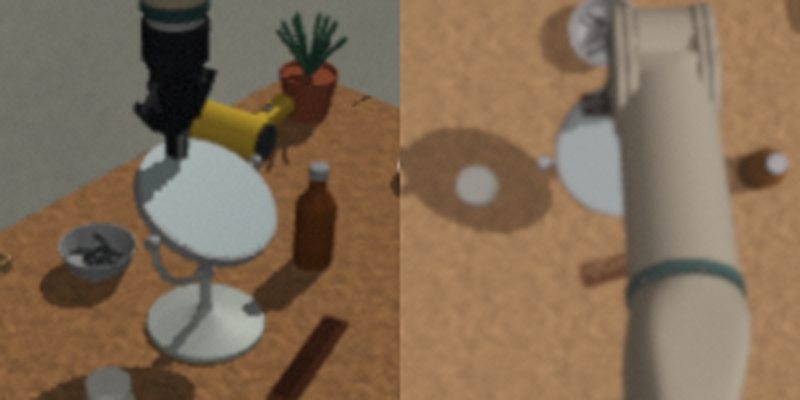

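The picture shows the mirror tilted about 1 rad away from the robot, with the fingers on its far edge at (175,150) and the stand unmoved. I'll keep pushing down.

```bash
python3 -m handwheel '[0,0,0,0.5,0.1,-1,0, 0,0,0,0.9,0.1,-2,0, 0,0,0,1.2,0.1,-2.7,0, 0,0,0,1.2,0.1,-3.4,0, 0,0,0,1.1,0.1,-4.2,0, 0,0,0,1,0.1,-4.9,0, 0,0,0,0.9,0.1,-5.5,0, 0,0,0,0.8,0.1,-6.1,0, 0,0,0,0.8,0.1,-6.8,0, 0,0,0,0.8,0.1,-7.4,0, 0,0,0,0.8,0.1,-7.9,0, 0,0,0,0.8,0.1,-7.9,0]'
python3 - <<'E'
from h import *
a=ctrl.camera('side')[110:260,220:370];b=ctrl.camera('top')[150:300,240:390]
cv2.imwrite('pics/a2.png',cv2.resize(np.hstack([a,b])[:,:,::-1],(800,400),interpolation=2))
E
```

```text
t: 4.9
eef_pos: [0.6531, -0.1182, 0.3186]
tcp_rot: [-3.141, 0.002, 0.116]
ft_force: [0.5, 1.0, -0.5]
finger_gap: 0.002
grasp_force: 0.0
```

View pics/a2.png

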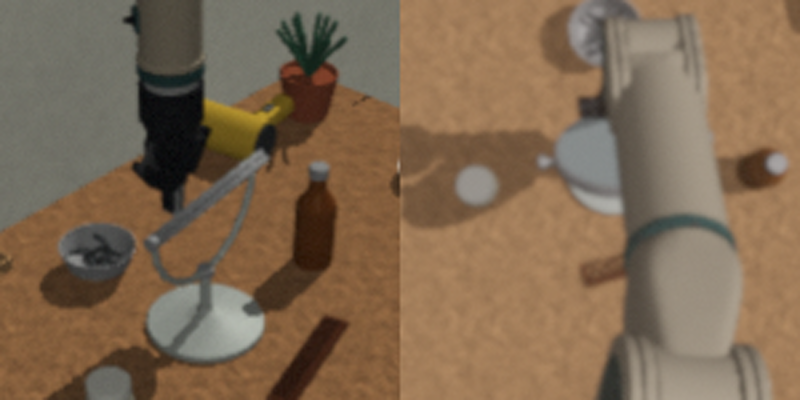

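The mirror is now edge-on to the side camera, running from (152,240) to (268,155), which puts the joint near 2.4. The stand is still in place. Next I'll rise, back off, tilt the tool forward, and push the near upper half from the front.

```bash
python3 -m handwheel '[0,0,0,0,0,4,0, 0,0,0,0,0,8,0, 0,0,0,0,0,12,0, 0,0,0,0,0,16.2,0, 0,0,0,-4,-0.4,16.2,0, 0,0,0,-8,-0.8,16.2,0, 0,0,0,-12,-1.3,16.2,0, 1,-7.4,0,-16,-1.8,16.2,0, 2,-14.8,0,-19,-2.3,16.2,0, 3,-22.2,0,-22,-2.6,16.2,0, 4,-29.6,0,-25,-2.9,16.2,0, 5,-37,0,-27.7,-3.2,16.2,0, 5.9,-44.6,0,-27.7,-3.2,16.2,0, 5.9,-44.6,0,-27.7,-3.2,16.2,0, 5.9,-44.6,0,-27.7,-3.2,16.2,0]'
```

```text
t: 6.5
eef_pos: [0.3818, -0.1489, 0.4842]
tcp_rot: [-3.101, -0.719, 0.111]
ft_force: [0.4, 0.8, -1.4]
finger_gap: 0.002
grasp_force: 0.0
```

```bash
python3 -m handwheel '[0,0,0,0,0,-3,0, 0,0,0,0,0,-6,0, 0,0,0,0,0,-9,0, 0,0,0,0,0,-12,0, 0,0,0,0,0,-12,0]'
python3 - <<'E'
from h import *
from scipy.spatial.transform import Rotation as R
s=ctrl.read_state();z=R.from_euler('xyz',s['tcp_rot']).as_matrix()[:,2];t=s['eef_pos']+ctrl.tip_reach*z
print(s['joint_positions'].round(2),s['eef_pos'],z,'tip',t,'s',(t-[.596,-.121,.185])@[.991,.132,0])
E
```

```text
t: 7.0
eef_pos: [0.3936, -0.1815, 0.4279]
tcp_rot: [-3.068, -0.669, 0.113]
ft_force: [0.6, 0.8, 0.1]
finger_gap: 0.003
grasp_force: 0.0
[ 1.15  0.31 -0.75  2.28 -1.1   0.23  0.07] [ 0.39361364 -0.18147827  0.42794449] [ 0.60622953  0.14290429 -0.78234527] tip [ 0.49873384 -0.15669866  0.29228582] s -0.10110298993652042
```

The arm ran into its joint limits with that tilt. A vertical tool also clears, because the mirror edge now overhangs towards the robot and the finger front can push it directly. I'll return the tool to vertical.

```bash
python3 -m handwheel '[0,0,0,0,1,3,0, -1.8,7.5,0,1,2,6,0, -3.6,15,0,2,3,6,0, -5.4,22.5,0,3,4,6,0, -7.2,30,0,5,4,6,0, -8.9,37.5,0,7,4,6,0, -8.9,37.5,0,7,4,6,0, -8.9,37.5,0,7,4,6,0]'
python3 - <<'E'
from h import *
from scipy.spatial.transform import Rotation as R
s=ctrl.read_state();z=R.from_euler('xyz',s['tcp_rot']).as_matrix()[:,2];t=s['eef_pos']+ctrl.tip_reach*z
print(s['joint_positions'].round(2),z,'tip',t,'s',(t-[.596,-.121,.185])@[.991,.132,0])
E
```

```text
t: 7.8
eef_pos: [0.4649, -0.1392, 0.4888]
tcp_rot: [3.139, 0.003, 0.143]
ft_force: [1.7, 0.7, -0.2]
finger_gap: 0.001
grasp_force: 0.0
[ 0.38  0.3  -0.2   1.84  0.07  1.01 -1.27] [-0.00299798 -0.00274585 -0.99999174] tip [ 0.46435045 -0.13962859  0.31535645] s -0.13292368192221082
```

```bash
python3 -m handwheel '[0,0,0,1,0.2,-3,0, 0,0,0,1.5,0.3,-6,0, 0,0,0,2,0.3,-8.6,0, 0,0,0,3,0.5,-8.6,0, 0,0,0,4,0.6,-8.6,0, 0,0,0,5,0.7,-8.6,0, 0,0,0,6,0.8,-8.6,0, 0,0,0,7,1,-8.6,0, 0,0,0,8,1.1,-8.6,0, 0,0,0,9,1.2,-8.6,0, 0,0,0,9.8,1.3,-8.6,0, 0,0,0,10.4,1.4,-8.6,0, 0,0,0,10.9,1.5,-8.6,0, 0,0,0,10.9,1.5,-8.6,0]'
python3 - <<'E'
from h import *
a=ctrl.camera('side')[110:260,220:370];b=ctrl.camera('top')[150:300,240:390]
cv2.imwrite('pics/a3.png',cv2.resize(np.hstack([a,b])[:,:,::-1],(800,400),interpolation=2))
E
```

```text
t: 9.2
eef_pos: [0.5747, -0.1258, 0.4054]
tcp_rot: [3.138, -0.008, 0.14]
ft_force: [-0.7, -0.5, 12.7]
finger_gap: 0.002
grasp_force: 0.0
```

View pics/a3.png

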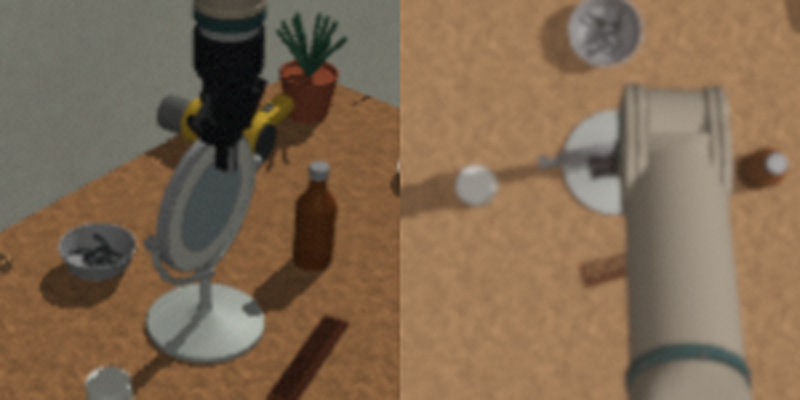

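The magnifying side with its white ring now faces the robot and is nearly upright, centred around (205,200). The 12.7 N upward force means the rim is pressing under the knuckles, so I'll back off slightly, rise and measure.

```bash
python3 -m handwheel '[0,0,0,-0.3,0,0.5,0, 0,0,0,-1,-0.1,1.5,0, 0,0,0,-3,-0.4,4,0, 0,0,0,-7,-0.9,7,0, 0,0,0,-10,-1.3,10,0, 0,0,0,-14,-1.8,10,0, 0,0,0,-14,-1.8,10,0]'
python3 - <<'E'
from h import *
a=ctrl.camera('side');b=ctrl.camera('top');cv2.imwrite('pics/s4.png',a[:,:,::-1]);cv2.imwrite('pics/t4.png',b[:,:,::-1])
a=cv2.resize(a[140:250,240:320],None,fx=5,fy=5,interpolation=2)
b=cv2.copyMakeBorder(cv2.resize(b[175:255,285:365],None,fx=5,fy=5,interpolation=2),0,150,0,0,0)
cv2.imwrite('pics/a4.png',np.hstack([a,b])[:,:,::-1])
E
```

```text
t: 10.0
eef_pos: [0.4273, -0.1446, 0.5033]
tcp_rot: [3.14, 0.003, 0.136]
ft_force: [0.3, -0.0, -0.1]
finger_gap: 0.002
grasp_force: 0.0
```

View pics/a4.png

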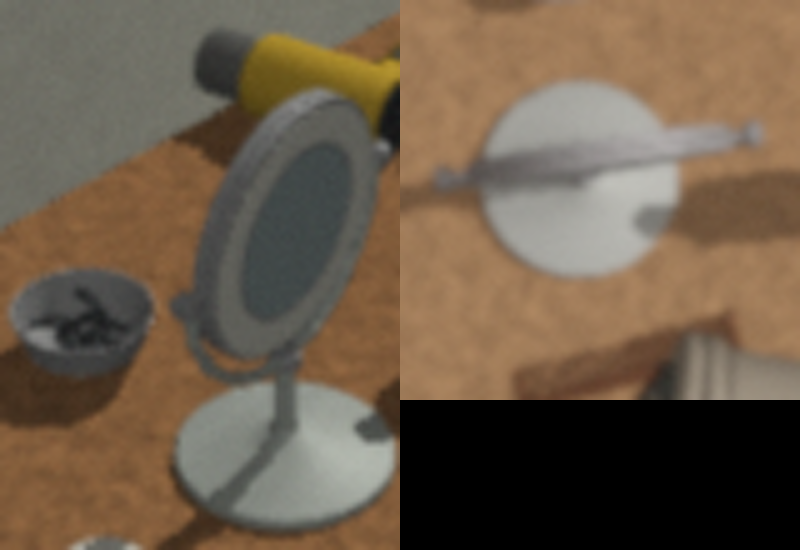

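The stand looks unmoved. I'll measure the lean from the inner glass ellipse, which spans roughly (243,140) to (350,325) in the crop, and from the top view band.

Run:
```python
from h import *
im=cv2.imread('pics/s4.png');k=5
g=cv2.cvtColor(cv2.resize(im[140:250,240:320],None,fx=k,fy=k,interpolation=2),cv2.COLOR_BGR2GRAY)
roi=g[125:340,225:365];th,m=cv2.threshold(cv2.GaussianBlur(roi,(7,7),0),0,255,cv2.THRESH_BINARY_INV+cv2.THRESH_OTSU)
n,l,st,ce=cv2.connectedComponentsWithStats(m);i=l[232-125,295-225];mm=(l==i).astype(np.uint8);print(th,st[i])
c=max(cv2.findContours(mm,0,1)[0],key=cv2.contourArea)+[225,125]
(ce,ax,an)=cv2.fitEllipse(c);print(ce,ax,an)
y=np.array([-.1318,.9913,0]);x=np.array([.9913,.1318,0]);P=np.array([.596,-.121,.185])
t=np.linspace(0,6.283,721);a=np.radians(an)
E=np.c_[ce[0]+ax[0]/2*np.cos(t)*np.cos(a)-ax[1]/2*np.sin(t)*np.sin(a),ce[1]+ax[0]/2*np.cos(t)*np.sin(a)+ax[1]/2*np.sin(t)*np.cos(a)]
E=(E+.5)/k-.5+[240,140]
kk=proj('side',[P+.1*y,P-.1*y]);d=kk[1]-kk[0];nn=np.array([-d[1],d[0]])
r=[]
for q in(E[np.argmin(E@nn)],E[np.argmax(E@nn)]):
  o,v=ray('side',q);X=o+v*(y@(P-o))/(y@v)-P;r.append((x@X,X[2]));print(q,r[-1])
D=np.subtract(r[0],r[1]);print('diam',np.hypot(*D),'lean back',np.arctan2(*D),'mid',np.mean(r,axis=0))
# top view: predicted band centre for lean 0, +-.1
o=np.array([proj('top',[P+.088*(np.sin(b)*x+[0,0,np.cos(b)])])[0] for b in(-.2,-.1,0,.1,.2)]);print(o,proj('top',[P])[0])
g=cv2.cvtColor(cv2.imread('pics/t4.png'),cv2.COLOR_BGR2GRAY);u=int(round(o[2][0]));print(u,g[196:220,u-1:u+2].mean(1).round())
```

```text
81.0 [   14    15   114   183 13373]
(295.6301574707031, 230.61329650878906) (85.66558837890625, 195.929931640625) 24.101953506469727
[299.73023552 169.85201318] (np.float64(-0.004063740541167707), np.float64(0.056121880501740995))
[297.72079508 201.59413526] (np.float64(0.0026899582128181686), np.float64(-0.06440465326431283))
diam 0.1207156070627129 lean back -0.05597641571570389 mid [-0.00068689 -0.00414139]
[[328.06966664 209.12211676]
 [327.67243566 206.30940134]
 [327.24585748 203.49425514]
 [326.79514937 200.71096266]
 [326.32586076 197.99323388]] [324.95650549 206.14802598]
327 [174. 174. 173. 173. 172. 168. 162. 160. 155. 151. 151. 144. 139. 160.
 182. 190. 189. 186. 183. 181. 180. 179. 179. 179.]
```

The two views agree: the mirror leans about 0.02–0.06 rad, inside the 0.15 limit. The stand is in place and the arm is clear, so I'll hand in.

```bash
python3 -c "
from rig import ctrl
print(ctrl.close_job())"
```

```text
the job is handed in; nothing more can be done
None
```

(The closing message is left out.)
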